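# Monthly trip test of the counter's residual-current switch

## Task

Do the monthly trip test on the power box on the counter: slide the red lever lock fully clear of the blue lever, press the yellow test button so that the lever drops, then lift the lever back up until it catches and stays up by itself. Leave the lock open, and do not knock about the things standing round the box.

Things in the scene. Friction and masses are not known exactly. Their poses are not given: they have to be found in the camera images.
- power_box: Dark grey wedge-shaped power box, 150 deep (x), 216 wide (y), 43 high in front and 93 at the back; fixed to the counter. Origin: centre of its underside; x to its back, y to its left, z up. Its light grey control face slopes up to the back at 20 degrees; on it sit a white residual-current switch with a blue lever and a yellow button, and right of the switch a red slide, the lever lock.
- face (a point): Point F in the plane of the control face, 70 mm above the box's origin. Axes: x up the slope, y to the left, z out of the face (20 degrees off vertical, towards the robot). The switch's front stands 8 mm out of the face; the switch runs 44 mm up and down the slope from F, 24 mm to the right and 84 mm to the left.
- lever (a joint): Smooth blue lever, pivot in the face 6 mm left of F, 26 wide, 8 thick. 0 rad: up, leaning 38 degrees up-slope of 'out'; grows as it drops; 1.10: down, 25 degrees down-slope. An inner catch holds it up and lets go only while the test button is pressed in; it snaps down. Pushed up-slope to its stop (-0.1) it catches and settles at 0; short of that it falls back. Lifting takes 2 to 5 N.
- lever_tip (a point): Middle of the lever's rounded outer end, 36 mm from its pivot; moves with the lever. z axis along the lever, outward; y to the left.
- test_button (a joint): Yellow round button, 18 across, 58 mm left of F; pressed straight into the face. 0: out; 0.006 m: fully in. Springs back; pressing takes 1 to 4 N; it trips the switch between 2 and 5 mm.
- button_top (a point): Centre of the yellow button's top, 15.5 mm out of the face when not pressed. Axes: x up-slope, y left, z out.
- lever_lock (a joint): Red slide that moves to the right, away from the lever. It starts at 0 to 0.003 m: locked, its tongue props the raised lever from below so that it cannot drop. 0.018: fully open, at its stop; the tongue is clear of the lever beyond 0.010. Stays where it is put; slides with 1 to 2 N.
- lock_top (a point): Middle of the top of the lock's upright red thumb piece: 33.5 mm out of the face, 0.5 mm down-slope and 48 mm right of F at joint 0. x up-slope, y left, z out. Thumb piece 12 wide (y), 20 along x, 17 mm higher than the tongue (8 wide, top 16.5 mm out of the face) that runs from it leftward under the lever. At joint 0 the thumb piece stands 35 mm right of the lever's right side.
- carton_tall: Tall cream carton, 49x64x205, loose bystander left of the box. Origin: centre of its underside.
- carton_mid: Cream carton, 51x84x135, loose bystander left of the box. Origin: centre of its underside.
- carton_small: Small cream carton, 41x50x82, loose bystander left of the box. Origin: centre of its underside.
- tent_b: Price card in a small wooden block, 18x58x38, loose bystander at the counter's front edge. Origin: centre of its underside.
- order_pad: Order pad, 72x104x12, loose bystander behind the box. Origin: centre of its underside.
- praline_2: Single wrapped praline, 51x24x24, loose bystander right of the box. Origin: centre of its underside.

How it is judged:
By the outcome, as a careful person would: the job done as asked, in the order asked, and still so for the second after the job is handed in, with the robot touching nothing.
It also fails if it takes over 40 s, if anything falls off the work surface, if the arm or the gripper's body presses on something with over 40 N, if the wrist force passes 120 N, or if a joint passes its speed limit or range.

## Robot

A 7-joint arm with a two-finger parallel gripper is mounted at the origin on a cart in front of the work surface, level with it; the furniture and walls round the work are solid. World frame = base frame: x ahead of the robot, y to its left, z up, the work surface at z = 0. Lengths are in m, angles in rad, forces in N, time in s.
With the tool pointing down it reaches from about 0.425 to 0.925 m from the base axis. Payload 6.8 kg.
Tool frame: the origin (TCP) lies on the front face of the gripper's body, between the roots of the fingers; the fingertips stand 73 mm ahead of it and the grasp point (between the pads) lies 54 mm ahead of it (env.nose_length is the distance from the TCP to the fingertips, in m); z points along the fingers, y is the line along which they close (so a half turn about z gives the same grasp; the last joint's range is limited). The gripper opens to 85 mm and grips with 20 to 120 N. Pads are 22 mm wide; open, the fingers measure 114 mm over their backs; the gripper's body (76 mm by 85 mm) begins 54 mm behind the grasp point. The pads swing forward as they close: fully open they stand 13 mm farther back than shut.
Start: joints at [1.115, 0.477, 0.022, 1.555, -0.011, 1.109, -0.083], TCP at [0.23, -0.635, 0.304] pointing down, gripper open.
Joint ranges: [-2.96, 2.96], [-0.34, 2.1], [-1.41, 1.46], [0.24, 2.44], [-1.37, 4.51], [0.17, 1.92], [-2.96, 2.96]. Speed limits (rad/s): [2.39, 2.39, 3.14, 3.14, 3.14, 3.14, 3.14].

## Interface

Orientations are given as a unit quaternion [w, x, y, z].
In Python, from cell import env, kin, camera, calibration, job gives the robot as it stands. The module is installed in compiled form; this text tells all that it offers. Calls block until the motion is done:
- env.reach(position, orientation): joint-space move of the TCP to a pose.
- env.movel(position, velocity=0.15, rot=None, stop_force=None): straight line of the TCP; rot=None keeps the orientation; velocity is the mean speed in m/s. With stop_force (N) it stops when the force on the tool has changed by that much, and returns True; else False.
- env.goto_joints(angles): joint-space move.
- env.grip(opening, f_grip=None): finger opening in m; f_grip is the grip in N (None keeps the last); returns when the fingers have stopped.
- env.dwell(seconds).
- kin.inverse_kinematics(position, orientation): joint angles nearest the present ones, or None.
- env.get_state(): the state.
- camera(name): name is "side" or "top" or "wrist"; returns (picture, depth): 480x640x3 uint8, blue, green, red; 480x640 float32, m along the optical axis (not along the pixel's ray), 0 where there is no reading.
- calibration(name): a dict with "fx", "fy", "cx", "cy" (pixels), "k1" (the pictures are not rectified: a ray, as slopes to the right and down, at radius r is drawn at 1 + k1 r^2 times it, then the intrinsics apply), "rvec" (rotation vector, rad) and "tvec" (3), from world to camera coordinates, as OpenCV has them. Camera axes: x right, y down, z forward; pixel columns grow to the right and rows downward; lengths in m; the calibration is good to about 2 mm. A picture is of the moment at which its call begins: read the wrist's pose just before it. calibration takes no time and is no camera call; for the wrist camera it gives the pose at the moment of the call.
A pose or a line that the arm cannot do raises env.PlanningError and nothing moves.
- job.job_done(): hands the job in; it is judged then, once.
The state is a dict: "time": time; "qpos": joint angles; "joint_velocities": joint speeds; "joint_torque": joint torques, N m; "tcp_pos": TCP position; "orientation": TCP orientation; "force": force on the tool from outside, world axes, zero at the start; "torque": the same for the moment, N m; "opening": finger opening in m; "gripper_force": force on a finger pad.
Only numpy, scipy, OpenCV 4.12 (cv2) and the standard library are available. Lean on these libraries where they do the work, as an engineer would, in place of code of your own. Each camera call takes 0.05 s, during which the arm holds its last target. There are 200 camera calls.

## Working session

There is one attempt and no reset: what is moved stays moved. The work goes in short steps, each a Python script; the robot and the scene stay as the last script left them, time stands still between calls to the robot, and variables do not carry over. Pictures are saved under pics/ and viewed, at most 10 in all, crops included, and the job is handed in when it is done.

```bash
mkdir -p pics; python3 - <<'E'
from cell import env,kin,camera,calibration
import cv2,numpy as np
for n in("top","side"):
    p,d=camera(n); cv2.imwrite(f"pics/{n}1.png",p); np.save(f"{n}.npy",d); print(n,calibration(n))
s=env.get_state(); print(s)
E
```

```text
top {'fx': 566.092425835209, 'fy': 566.092425835209, 'cx': 321.3945102555198, 'cy': 239.7268744284782, 'k1': -0.008784726321904954, 'rvec': array([ 2.1936869 , -2.18387646,  0.09884568]), 'tvec': array([0.09565801, 0.55001873, 1.13243095])}
side {'fx': 495.80857776798507, 'fy': 495.80857776798507, 'cx': 320.4193190940372, 'cy': 236.97474087613975, 'k1': -0.1341123643211437, 'rvec': array([ 0.74277204, -2.46701575,  1.3044322 ]), 'tvec': array([0.52091284, 0.20157607, 0.93675375])}
{'time': 0.1, 'qpos': array([ 1.11488706,  0.47771326,  0.02235831,  1.55632229, -0.01150831,
        1.10929967, -0.083082  ]), 'joint_velocities': array([ 0.00054323, -0.00082604, -0.00128769, -0.00262205, -0.00046396,
       -0.00106707,  0.00063304]), 'joint_torque': array([ 5.43116330e-03, -5.97755957e+01,  1.61370769e+00, -2.81953186e+01,
        1.26653552e-02,  5.11738806e-03,  1.59615638e-05]), 'tcp_pos': array([ 0.22992157, -0.63420753,  0.30303874]), 'orientation': array([-7.82785926e-04,  9.84914546e-01,  1.73039548e-01, -1.96670550e-04]), 'force': array([-0.00164089,  0.11110115, -0.47065017]), 'torque': array([0.06417896, 0.03130111, 0.01812524]), 'gripper_force': 0.0, 'opening': 0.08539272971983429}
```

View pics/top1.png

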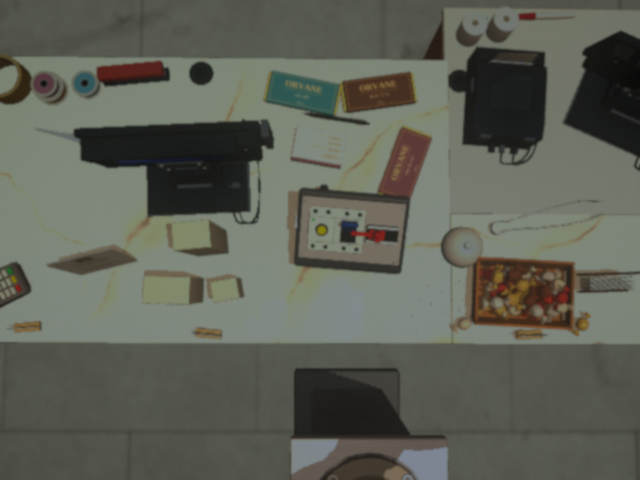

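View pics/side1.png

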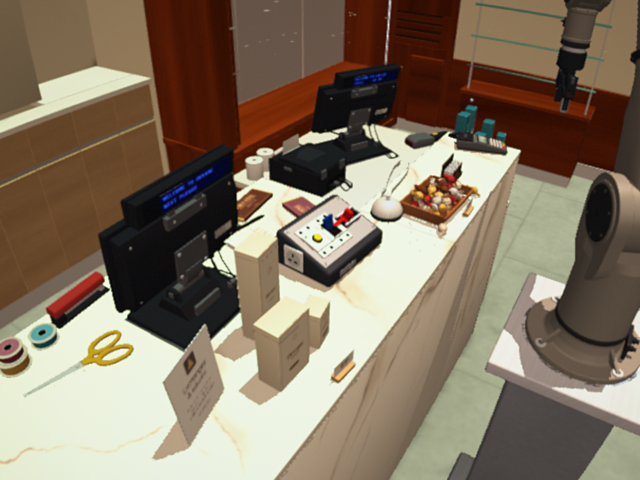

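The top picture shows the box around (352,230), the yellow button at (321,230), the lever at (349,232) and the red lock at (375,236). The cartons are well left of the box, at (197,236), (172,287) and (225,288).

```bash
cat > h.py <<'E'
import numpy as np,cv2
from cell import env,kin,camera,calibration,job
from scipy.spatial.transform import Rotation as R
def deproj(c,uv,d):
    K=np.array([[c['fx'],0,c['cx']],[0,c['fy'],c['cy']],[0,0,1]])
    uv=np.asarray(uv,float).reshape(-1,1,2)
    n=cv2.undistortPoints(uv,K,np.array([c['k1'],0,0,0,0])).reshape(-1,2)
    P=np.c_[n,np.ones(len(n))]*np.asarray(d).reshape(-1,1)
    return (P-c['tvec'])@cv2.Rodrigues(c['rvec'])[0]
def proj(c,P):
    K=np.array([[c['fx'],0,c['cx']],[0,c['fy'],c['cy']],[0,0,1]])
    return cv2.projectPoints(np.asarray(P,float).reshape(-1,3),c['rvec'],c['tvec'],K,np.array([c['k1'],0,0,0,0]))[0].reshape(-1,2)
def mask(p,col):
    h=cv2.cvtColor(p,cv2.COLOR_BGR2HSV)
    r={'y':((22,120,90),(35,255,255)),'b':((105,120,30),(130,255,255)),'r':((0,170,70),(8,255,255))}[col]
    return cv2.inRange(h,*r)
E
python3 - <<'E'
from h import *
for n,(u0,u1,v0,v1) in {'top':(285,420,175,280),'side':(270,390,190,290)}.items():
    p=cv2.imread(f'pics/{n}1.png');d=np.load(f'{n}.npy');c=calibration(n)
    for col in 'ybr':
        m=mask(p,col);k=np.zeros_like(m);k[v0:v1,u0:u1]=m[v0:v1,u0:u1]
        v,u=np.nonzero(k); 
        if len(u)==0: print(n,col,'none');continue
        P=deproj(c,np.c_[u,v],d[v,u]); print(n,col,len(u),np.c_[u,v].mean(0),np.median(P,0).round(4),P.max(0).round(3),P.min(0).round(3))
p=cv2.imread('pics/top1.png')[180:280,280:420]
cv2.imwrite('pics/topc.png',cv2.resize(p,None,fx=5.5,fy=5.5,interpolation=cv2.INTER_CUBIC))
E
```

```text
top y 69 [322.84057971 228.92753623] [0.5635 0.0998 0.0844] [0.648 0.108 0.089] [ 0.555 -0.025  0.011]
top b 36 [349.05555556 224.33333333] [0.5731 0.0472 0.1048] [0.575 0.059 0.107] [0.57  0.034 0.1  ]
top r 164 [371.82926829 234.48780488] [ 0.5559 -0.0021  0.0861] [0.564 0.114 1.17 ] [ 0.461 -0.022  0.072]
side y 42 [317.23809524 236.76190476] [0.5646 0.1017 0.0848] [0.576 0.108 0.089] [0.558 0.094 0.077]
side b 103 [327.83495146 222.16504854] [0.5705 0.0523 0.0932] [0.577 0.062 0.107] [0.563 0.037 0.079]
side r 151 [344.09933775 216.38410596] [5.551e-01 4.000e-04 8.760e-02] [0.841 0.045 0.105] [ 0.541 -0.082  0.012]
```

View pics/topc.png

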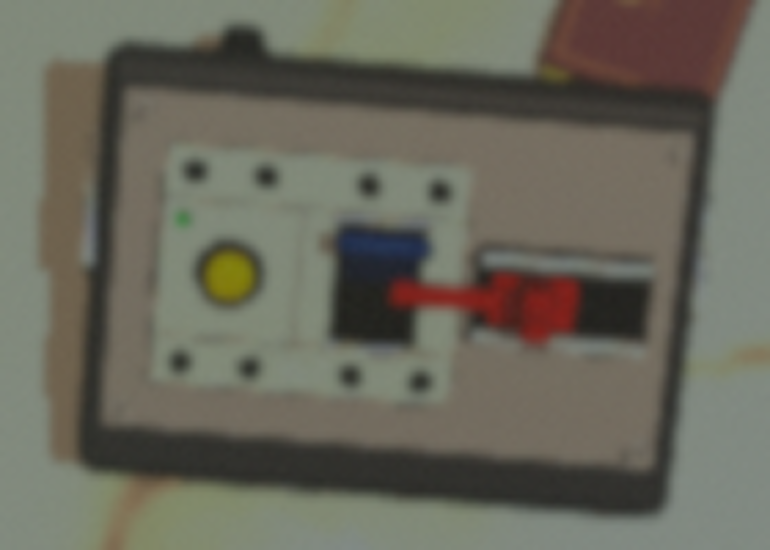

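The crop shows the button at (229,276), the switch corners at (168,147), (470,168), (448,403) and (152,381), the lock's thumb piece around (540,305), and its tongue still under the blue lever. I'll fit the box pose to these points.

```bash
cat >> h.py <<'E'
def face(q):  # q=x,y,yaw -> rotation, F
    Rf=R.from_euler('z',q[2])*R.from_euler('y',-20,degrees=True)
    return Rf,np.array([q[0],q[1],0.07])
def fp(q,P):
    Rf,F=face(q); return Rf.apply(np.asarray(P,float))+F
E
python3 - <<'E'
from h import *
from scipy.optimize import least_squares
L=np.array([[0,58,15.5],[44,84,8],[44,-24,8],[-44,-24,8],[-44,84,8]])/1e3
uv=(np.array([[229,276],[168,147],[470,168],[448,403],[152,381]])+.5)/5.5-.5+[280,180]
c=calibration('top')
r=least_squares(lambda q:(proj(c,fp(q,L))-uv).ravel(),[.55,.05,-.05])
q=r.x;print(q,r.fun.reshape(-1,2).round(2))
cs=calibration('side');d=np.load('side.npy');p=cv2.imread('pics/side1.png')
print('side proj',proj(cs,fp(q,L)).round(1))
print('button',fp(q,L[0]),'lock',fp(q,[-.0005,-.048,.0335]),proj(c,fp(q,[-.0005,-.048,.0335])))
p=p[190:290,270:390];cv2.imwrite('pics/sidec.png',cv2.resize(p,None,fx=6,fy=6,interpolation=cv2.INTER_CUBIC))
E
```

```text
[ 0.56538165  0.04087972 -0.0666635 ] [[ 0.14 -0.04]
 [-0.62 -0.7 ]
 [ 0.62 -0.47]
 [ 0.5   0.57]
 [-0.65  0.64]]
side proj [[318.4 236.2]
 [294.9 231.4]
 [324.7 210.9]
 [353.9 234.1]
 [325.5 256.8]]
button [0.56395574 0.09910403 0.08456524] lock [ 0.55028315 -0.00621912  0.10130869] [[376.98532381 236.36949992]]
```

View pics/sidec.png

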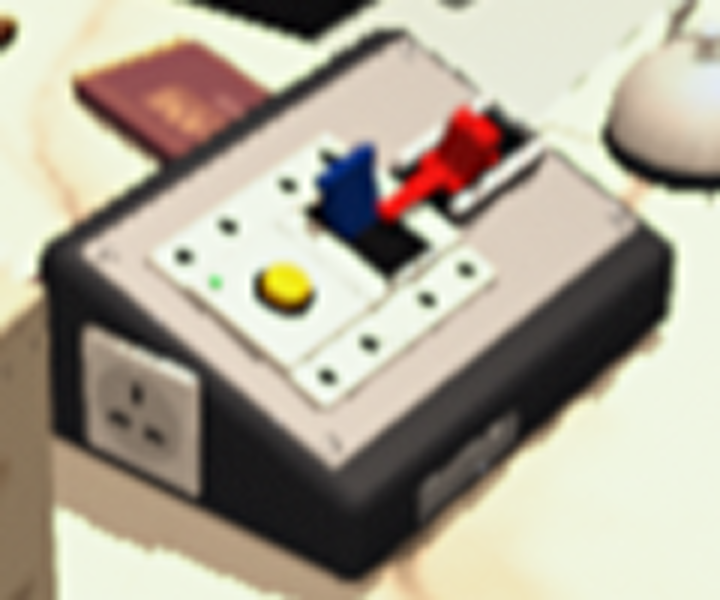

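The button projects to within about 1 px in the side view, so the pose is good. I'll close the gripper, hover over the box and check with the wrist camera.

```bash
cat >> h.py <<'E'
Q=[0.56538,0.0415,-0.0667]
Rf,F=face(Q)
def rot(s):
    f=Rf.as_matrix(); z=-f[:,2]; y=s*f[:,0]; x=np.cross(y,z)
    return R.from_matrix(np.c_[x,y,z]).as_quat(scalar_first=True)
def tip(x,y,h):  # TCP position (m) for fingertip at face coords in mm
    return fp(Q,[x/1e3,y/1e3,h/1e3+env.nose_length])
E
python3 - <<'E'
from h import *
q0=env.get_state()['qpos'];best=None
for s in(1,-1):
    j=kin.inverse_kinematics(tip(-8,-22,110),rot(s)); print(s,env.nose_length,None if j is None else np.round(j,2))
    if j is not None and (best is None or abs(j-q0).max()<best[0]): best=(abs(j-q0).max(),s)
s=best[1];print(best)
env.grip(0.0)
env.reach(tip(-8,-22,110),rot(s))
st=env.get_state();print(st['time'],st['opening'],st['tcp_pos'],tip(-8,-22,110))
c=calibration('wrist');p,d=camera('wrist');cv2.imwrite('pics/w1.png',p)
print(proj(c,fp(Q,np.array([[0,58,15.5],[44,84,8],[44,-24,8],[-44,-24,8],[-44,84,8],[-.5,-48,33.5]])/1e3)).round(1))
E
```

```text
1 0.0726 [ 0.64  0.27 -0.96  2.19  0.68  0.55 -0.88]
-1 0.0726 [ 0.8   0.35 -1.17  2.18  0.82  0.63  2.15]
(np.float64(0.9812962902521805), 1)
3.4083 -0.00021738984003165284 [0.49443328 0.02330329 0.23885478] [0.49409886 0.02421249 0.23885171]
[[329.6 112.9]
 [398.2  71.1]
 [389.3 232.7]
 [267.4 232.9]
 [260.7  71.1]
 [328.5 277.9]]
```

View pics/w1.png

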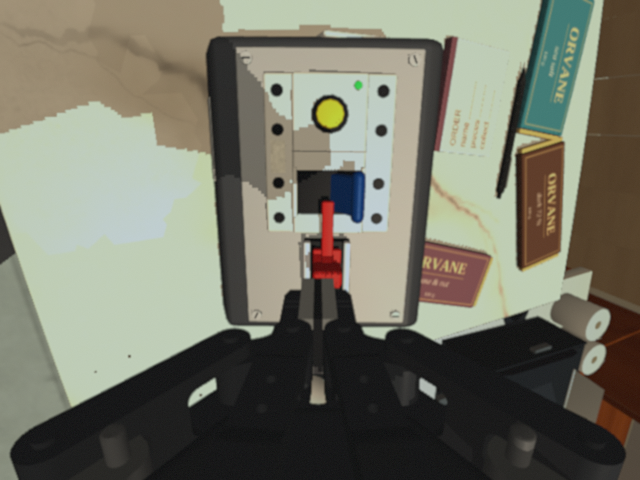

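In the wrist view the button is at (330,113) and the switch spans rows 71–232. Both match the predictions to within about 1 px in y, so the pose is confirmed. Next is the lock.

```bash
python3 - <<'E'
from h import *
env.movel(tip(-6,-22,45),0.12)
hit=env.movel(tip(-6,-22,22),0.06,stop_force=6);print('down',hit)
if not hit:
    f0=env.get_state()['force']
    h=env.movel(tip(-6,-60,22),0.03,stop_force=10)
    st=env.get_state();print(h,Rf.inv().apply(st['tcp_pos']-F)*1e3,Rf.inv().apply(st['force']-f0),st['time'])
    env.movel(tip(-6,-40,24),0.1)
    env.movel(tip(-6,-20,70),0.15)
c=calibration('wrist');p,d=camera('wrist');cv2.imwrite('pics/w2.png',p);print(env.get_state()['time'])
print(proj(c,fp(Q,np.array([[-.5,-66,33.5],[0,-66,16.5]])/1e3)))
E
```

```text
down False
True [ -6.35960928 -49.06857183  94.56664619] [0.11021708 0.69566072 0.10826037] 5.5917
6.375
[[327.17019809 338.88218357]
 [327.26497759 323.5002259 ]]
```

View pics/w2.png

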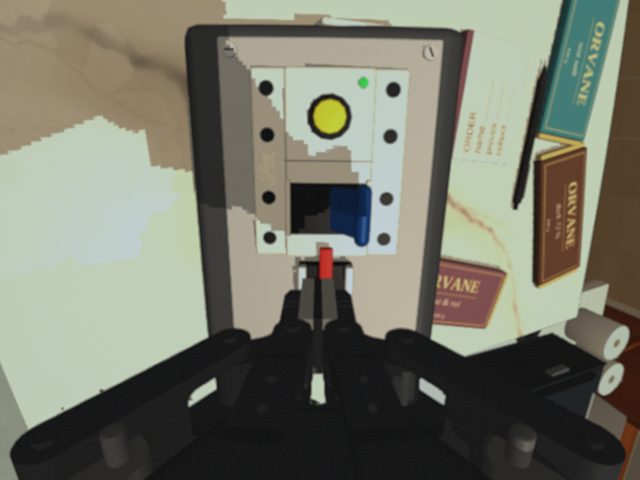

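The lock is open: the push stopped at y = −49, which is 18 mm of travel. The tongue's end is at (326,247), clear of the lever. Now the button.

```bash
python3 - <<'E'
from h import *
env.movel(tip(0,58,45),0.2)
env.movel(tip(0,58,20),0.1)
h=env.movel(tip(0,58,7.5),0.02,stop_force=10)
st=env.get_state();print(h,Rf.inv().apply(st['tcp_pos']-F)*1e3,st['time'])
env.movel(tip(0,58,60),0.15)
env.movel(tip(-48,40,70),0.2)
c=calibration('wrist');p,d=camera('wrist');cv2.imwrite('pics/w3.png',p);print(env.get_state()['time'])
th=-np.radians(25)
print(proj(c,fp(Q,[.036*np.sin(th),.006,.036*np.cos(th)])))
E
```

```text
True [ 0.3453572  57.98963701 81.79691483] 7.9
8.85
[[376.81782805 320.49239152]]
```

View pics/w3.png

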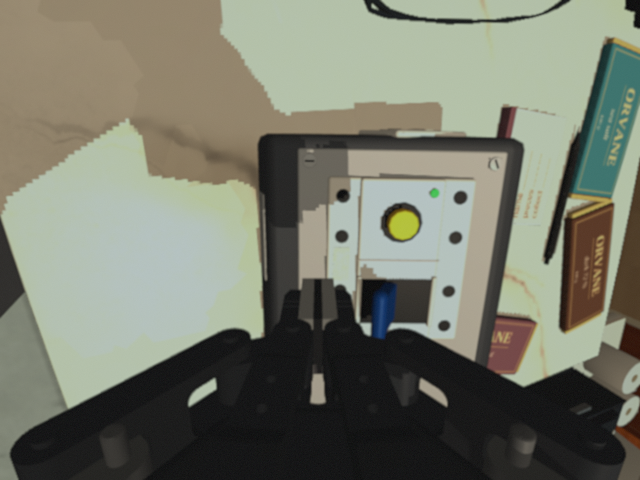

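The lever has dropped: its tip is near (380,312), against a predicted (377,320). Now I'll lift it.

```bash
python3 - <<'E'
from h import *
env.movel(tip(-46,6,60),0.15)
h=env.movel(tip(-46,6,17),0.1,stop_force=8);print('down',h)
if not h:
    h=env.movel(tip(14,6,17),0.04,stop_force=14)
    st=env.get_state();print(h,Rf.inv().apply(st['tcp_pos']-F)*1e3,Rf.inv().apply(st['force']),st['time'])
    env.movel(tip(-35,6,18),0.1)
env.movel(tip(-48,40,70),0.15); env.dwell(.3)
c=calibration('wrist');p,d=camera('wrist');cv2.imwrite('pics/w4.png',p);print(env.get_state()['time'])
th=np.radians(38)
print(proj(c,fp(Q,[.036*np.sin(th),.006,.036*np.cos(th)])))
E
```

```text
down False
True [ 4.45383514  5.99965628 89.09996705] [-2.42137354 -0.52618967  5.59083344] 11.025
12.4833
[[439.52138766 316.5573431 ]]
```

View pics/w4.png

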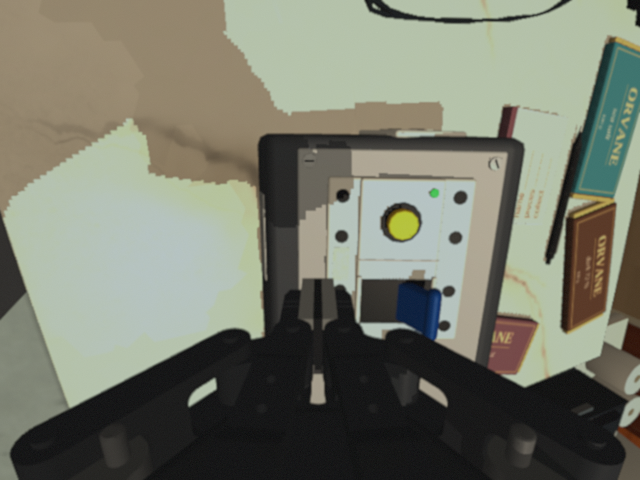

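The lever is up by itself with its tip near (436,312), as predicted for the caught position, and the robot is clear of it.

```bash
python3 -c "
from h import *
env.movel(tip(-48,20,110),0.15)
print(job.job_done())"
```

```text
the job is handed in; nothing more can be done
None
```

The trip test is done and handed in: I slid the lock fully open and left it there, the test button dropped the lever, and the lever, lifted back up, now stays up by itself; the robot pushed only the lock, button and lever.

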